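# Seat the insert and lock it with the socket key

### The job

Press the steel insert down until it is flush in its pocket. Then take the key from its holder, put it fully into the square socket of the clamp knob and turn it clockwise to the stop, so that the dog lies over the insert; finally stand the key fully home in its holder again. Turn the knob only with the key, never by pushing it or its dog with the gripper, and leave the thumb screw, ring and vee block where they are.

Things in the scene. Friction and masses are not known exactly. Their poses are not given: they have to be found in the camera images.
- nest: Fixed clamping nest: aluminium block 90 (its x) x 150 (its y) x 40 mm high with a 14 mm high screwed ear at each y end (195 mm over all). Origin at the centre of its underside, z up; it stands left or right of the middle, turned up to 0.35 rad.
- pocket_mouth (a point): Centre of the mouth of the nest's square pocket, at the level of the block's top face (40 mm up), 35 mm along the nest's +y. Pocket 46 x 46 mm, 22 mm deep. A stiff lift pad in it holds the insert 8 mm proud; it yields under a steady push of about 8 N and stays down.
- insert: Loose dark steel insert, 44 x 44 x 22 mm, upright in the pocket and started 14 mm deep. Origin at the centre of its underside, z up.
- insert_top (a point): Centre of the insert's flat top face. Flush means level with the pocket mouth; the dog can only pass over it when it is pressed down.
- socket_mouth (a point): Centre of the mouth of the square socket in the top of the captive clamp knob, on the knob's vertical axis, 30 mm above the block's top face and 30 mm along the nest's -y. Socket 16 x 16 mm, 25 mm deep, its sides parallel to this frame's x and y; x points along the dog. The knob head is 36 mm across, 28 mm high. The frame turns with the knob.
- knob (a joint): Knob angle in rad, growing clockwise seen from above: starts at 0 to 0.25 with the dog swung aside, 1.3 at its stop with the dog over the insert (pointing along the nest's +y). The flat dog is 18 mm wide, 8 mm thick, reaches 54 mm from the axis, 2.5 mm above the block's face. It stays where it is left; turning takes about 0.12 N m.
- holder: Fixed grey key holder, 75 x 75 x 40 mm with four short steel studs (9 mm high) near its corners. Origin at the centre of its underside.
- holder_mouth (a point): Centre of the mouth of the holder's round hole, 24 mm across, 30 mm deep, at the level of its top face (40 mm up).
- key: Loose socket key, 85 mm tall, upright with its tip down in the holder's hole. From its tip up: cone 6 mm, square 14 x 14 mm for 17 mm, round collar 30 mm across and 5 mm thick, shank 16 mm across for 24 mm, flat black handle 36 (key x) x 14 (key y) x 36 mm high. Origin at the point of the tip, z up; the square's sides are parallel to key x and y.
- key_collar (a point): Centre of the underside of the key's collar, 22 mm above the tip. The collar rests on the holder's top face when the key is home there, and on the knob's top face when the key is fully in the socket.
- key_grip (a point): Centre of the key's flat handle, 67 mm above the tip: grip it here across its 14 mm thickness (key y).
- screw: Bystander: small light grey thumb screw standing on its head, 30 mm across, 29 mm high, origin at its underside.
- ring: Bystander: plain grey ring, 62 mm across, 46 mm high, on the bench, origin at its underside.
- vee: Bystander: grey vee block, 50 x 50 x 34 mm, in the middle of the bench, origin at its underside.
Mind the look-alikes: they are no part of the job. Of the things that look like the key, the smallest one is meant. Leave any orange look-alike of the insert alone.

How it is judged:
On the way, in this order (a step that is already met when the one before it is completed fails the run):
1. the insert is pressed flush in its pocket (within 2 mm) while the dog is still aside (z of insert_top in the frame of nest below 0.042 m and angle between insert's own z axis and vertical below 0.05 rad and horizontal distance between insert_top and pocket_mouth below 0.005 m and value of joint knob below 0.5 rad), for 0.2 s.
2. the key is fully in the knob's socket (collar within 4 mm of the knob's top), the dog still aside (horizontal distance between key_collar and socket_mouth below 0.004 m and z of key_collar in the frame of socket_mouth below 0.004 m and angle between key's own z axis and vertical below 0.12 rad and value of joint knob below 0.6 rad), for 0.1 s.
3. the knob is turned to within 0.15 rad of its stop with the key in its socket (horizontal distance between key_collar and socket_mouth below 0.004 m and z of key_collar in the frame of socket_mouth below 0.004 m and angle between key's own z axis and vertical below 0.12 rad and value of joint knob above 1.15 rad), for 0.1 s.
At the end, for the whole second after the job is handed in: Insert flush (top under 2 mm above the block's face, tilt under 0.05 rad, within 5 mm of the pocket's centre); knob within 0.15 rad of its stop at 1.3; key at rest in its holder (collar within 3 mm of the holder's top and 7 mm of the hole's centre, tilt under 0.1 rad) (z of insert_top in the frame of nest below 0.042 m and angle between insert's own z axis and vertical below 0.05 rad and horizontal distance between insert_top and pocket_mouth below 0.005 m and value of joint knob above 1.15 rad and horizontal distance between key_collar and holder_mouth below 0.007 m and z of key_collar in the frame of holder_mouth below 0.003 m and angle between key's own z axis and vertical below 0.1 rad and linear speed of each of key, insert below 0.02 m/s); the robot touches nothing.
It fails at once if the gripper's fingers push the knob or its dog (over 4 N) (contact force between the fingers and knob above 4 N).
It fails at once if the thumb screw, ring or vee block is moved by more than 20 mm (distance of any of screw, ring, vee from where it was at the start of the episode above 0.02 m).
It also fails if it takes over 61 s, if anything falls off the work surface, if the arm or the gripper's body presses on something with over 40 N, if the wrist force passes 120 N, or if a joint passes its speed limit or range.

### The arm

A 7-joint arm with a two-finger parallel gripper is mounted at the origin on a cart in front of the work surface, level with it; the furniture and walls round the work are solid. World frame = base frame: x ahead of the robot, y to its left, z up, the work surface at z = 0. Lengths are in m, angles in rad, forces in N, time in s.
With the tool pointing down it reaches from about 0.35 to 0.775 m from the base axis. Payload 3.1 kg.
Tool frame: the origin (TCP) lies at the centre of the arm's flange, where the gripper is bolted on; the fingertips stand 173 mm ahead of it and the grasp point (between the pads) lies 155 mm ahead of it (arm.hold_point_z is the distance from the TCP to the grasp point, in m); z points along the fingers, y is the direction in which the jaws open and shut (so a half turn about z gives the same grasp; the last joint's range is limited). The gripper opens to 85 mm and grips with 20 to 120 N. Pads are 22 mm wide; open, the fingers measure 114 mm over their backs; the gripper's body (76 mm by 85 mm) begins 54 mm behind the grasp point. The pads swing forward as they close: fully open they stand 13 mm farther back than shut.
Start: joints at [1.281, 0.311, 0.014, 1.512, -0.004, 1.319, -0.027], TCP at [0.135, -0.533, 0.405] pointing down, gripper open.
Joint ranges: [-2.7, 2.7], [-0.3, 1.91], [-1.27, 1.3], [0.12, 2.57], [-1.44, 4.58], [0.2, 2.03], [-3.05, 3.05]. Speed limits (rad/s): [2.79, 2.79, 3.14, 3.14, 3.14, 3.14, 3.14].

### API

Orientations are given as [roll, pitch, yaw] about the fixed x, y, z axes, in that order (R = Rz(yaw) Ry(pitch) Rx(roll)).
In Python, from rig import arm gives the robot as it stands. Calls block until the motion is done:
- arm.move_to(position, orientation): joint-space move of the TCP to a pose.
- arm.move_straight(position, attitude=None, v=0.15, threshold=None): straight line of the TCP; attitude=None keeps the orientation; v is the mean speed in m/s. With threshold (N) it stops when the force on the tool has changed by that much, and returns True; else False.
- arm.set_joints(angles): joint-space move.
- arm.gripper_open() and arm.close_gripper(): open the fingers fully, or close them until they stop; the grip force is fixed at half the most.
- arm.hold(seconds).
- arm.solve_ik(position, orientation): joint angles nearest the present ones, or None.
- arm.read_camera(name): name is "scene" or "top" or "wrist"; returns a dict with "frame" (400x640x3 uint8, red, green, blue), "depth" (400x640 float32, m along the optical axis (not along the pixel's ray), 0 where there is no reading), "intrinsics" (3x3 intrinsics, pixels), "distortion" ([k1, k2, p1, p2, k3] as OpenCV has them; the pictures are not rectified), "R" (3x3) and "t" (3): a world point X has camera coordinates R X + t; the wrist camera has in their place "tool_from_camera" (4x4, takes a point from camera to tool coordinates, whose origin is the TCP and whose axes are the flange's). Camera axes: x right, y down, z forward; pixel columns grow to the right and rows downward; lengths in m; the calibration is good to about 2 mm. A picture is of the moment at which its call begins: read the wrist's pose just before it.
A pose or a line that the arm cannot do raises arm.Unreachable and nothing moves.
- arm.sign_off(): hands the job in, once; it reports no verdict.
Readings, each from a call of its own:
- arm.current_t(): time.
- arm.current_joints(): joint angles.
- arm.current_joint_vel(): joint speeds.
- arm.current_tau(): joint torques, N m.
- arm.current_position(): TCP position.
- arm.current_tool_rot(): TCP orientation.
- arm.current_contact_force(): force on the tool from outside, world axes, zero at the start.
- arm.current_ft_torque(): the same for the moment, N m.
- arm.current_grip_width(): finger opening in m.
Only numpy, scipy, OpenCV 4.12 (cv2) and the standard library are available. Lean on these libraries where they do the work, as an engineer would, in place of code of your own. Each camera call takes 0.05 s, during which the arm holds its last target.

## Working session

There is one attempt and no reset: what is moved stays moved. The work goes in short steps, each a Python script; the robot and the scene stay as the last script left them, time stands still between calls to the robot, and variables do not carry over. Pictures are saved under pics/ and viewed, and the job is handed in when it is done.

```bash
ls; mkdir -p pics; python3 - <<'E'
from rig import arm
import cv2,numpy as np
for n in ["scene","top","wrist"]:
    c=arm.read_camera(n)
    cv2.imwrite(f"pics/{n}0.png",c["frame"][:,:,::-1])
    np.savez(f"/tmp/{n}0.npz",**c)
    print(n,c["intrinsics"].tolist(),np.array(c["distortion"]).tolist())
    if "R" in c: print(c["R"].tolist(),c["t"].tolist(), (-np.array(c["R"]).T@c["t"]).tolist())
    else: print(c["tool_from_camera"])
print(arm.current_t(),arm.current_position(),arm.current_tool_rot(),arm.current_contact_force())
E
```

```text
pics
scene [[497.7731667010018, 0.0, 317.99619877400386], [0.0, 497.7731667010018, 202.20426756956115], [0.0, 0.0, 1.0]] [-0.15748837413814742, 0.0, 0.0, 0.0, 0.0]
[[-0.48227129365671983, -0.875896940420687, -0.014796927936340552], [-0.6773667899324383, 0.38356467024233537, -0.6277359123377542], [0.5555075437933297, -0.2927160629408095, -0.7782857285631893]] [0.28387545476553677, 0.41207394928970936, 0.8131268514726411] [-0.03566790900165257, 0.32860392444942843, 0.8957191251677354]
top [[466.2860747950748, 0.0, 315.4611460334034], [0.0, 466.2860747950748, 203.43302714433912], [0.0, 0.0, 1.0]] [-0.1318304461335402, 0.0, 0.0, 0.0, 0.0]
[[-0.08531797380460011, -0.9963318237161484, -0.0066136522687525396], [-0.9733632844598361, 0.08476517659621924, -0.21302295956579906], [0.21280216120011067, -0.011737200989425033, -0.9770248094605871]] [0.047077608906342196, 0.5474857121337867, 0.920296660917187] [0.3410779387724067, 0.011298903744005988, 1.0160910514335084]
wrist [[320.61541504183816, 0.0, 318.7455695140548], [0.0, 320.61541504183816, 201.3008581310096], [0.0, 0.0, 1.0]] [0.02190169740016331, 0.0, 0.0, 0.0, 0.0]
[[-7.07639520e-04 -9.64164191e-01 -2.65305319e-01  6.74926742e-02]
 [ 9.99999494e-01 -8.72041409e-04  5.01881903e-04  1.12681970e-03]
 [-7.15253783e-04 -2.65304829e-01  9.64164320e-01  3.08063670e-02]
 [ 0.00000000e+00  0.00000000e+00  0.00000000e+00  1.00000000e+00]]
0.15 [ 0.13486588 -0.53296447  0.40385665] [-3.13978228e+00  8.03011788e-05  2.47859391e-01] [0.42350186 0.62145458 0.39300894]
```

View pics/scene0.png

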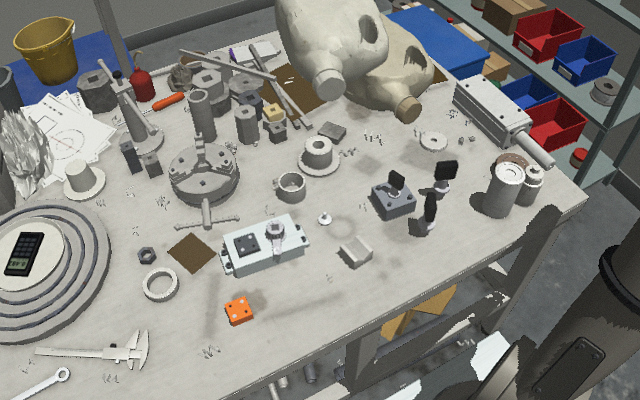

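View pics/top0.png

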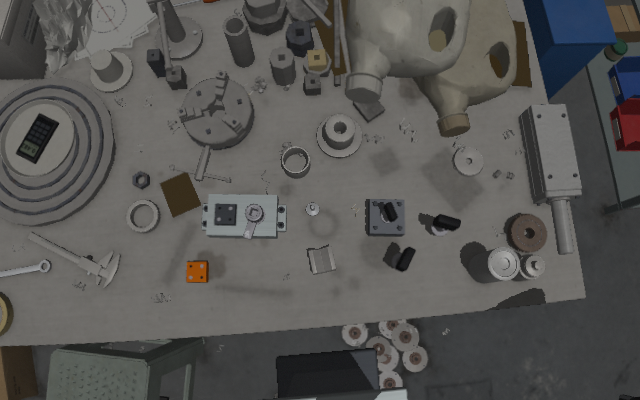

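The scene shows the nest at scene (265,245)/top (240,215). The knob is at top (254,213), the dark insert at top (226,214) and the holder at top (386,217). Three things look like the key: the one in the holder at top (388,211), a black-handled one at (445,222) and another at (404,259). The orange insert look-alike is at top (197,271). I'll crop closer.

```bash
python3 - <<'E'
import cv2
t=cv2.imread("pics/top0.png"); s=cv2.imread("pics/scene0.png")
cv2.imwrite("pics/c1.png",cv2.resize(t[170:290,340:480],None,fx=5,fy=5,interpolation=cv2.INTER_CUBIC))
cv2.imwrite("pics/c2.png",cv2.resize(t[180:250,195:295],None,fx=8,fy=8,interpolation=cv2.INTER_CUBIC))
cv2.imwrite("pics/c3.png",cv2.resize(s[150:250,350:470],None,fx=6,fy=6,interpolation=cv2.INTER_CUBIC))
cv2.imwrite("pics/c4.png",cv2.resize(s[200:285,210:320],None,fx=7,fy=7,interpolation=cv2.INTER_CUBIC))
E
```

```text
(no output)
```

View pics/c1.png

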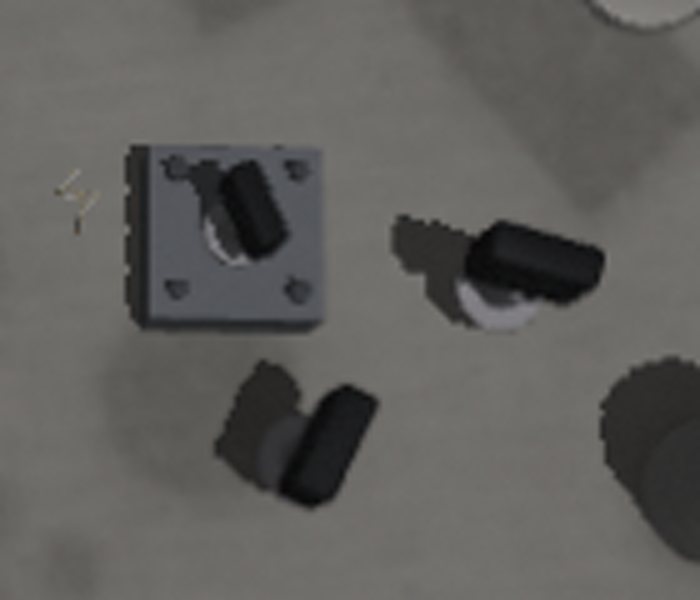

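View pics/c2.png

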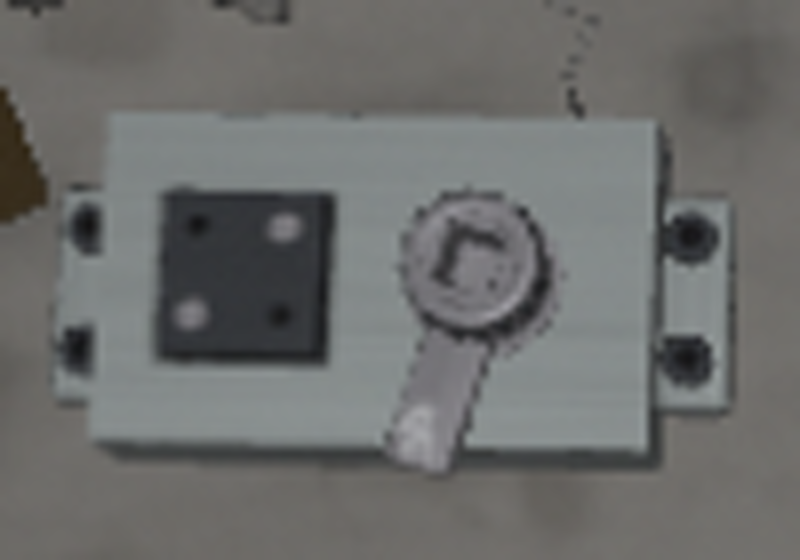

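View pics/c3.png

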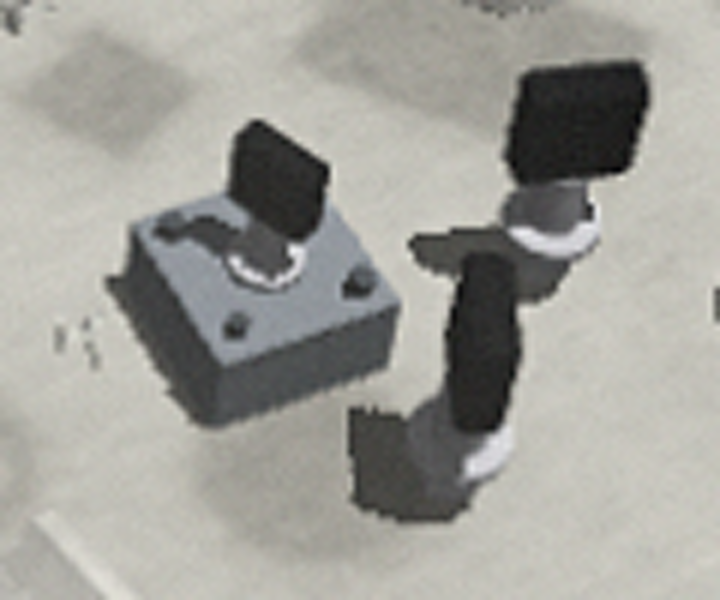

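View pics/c4.png

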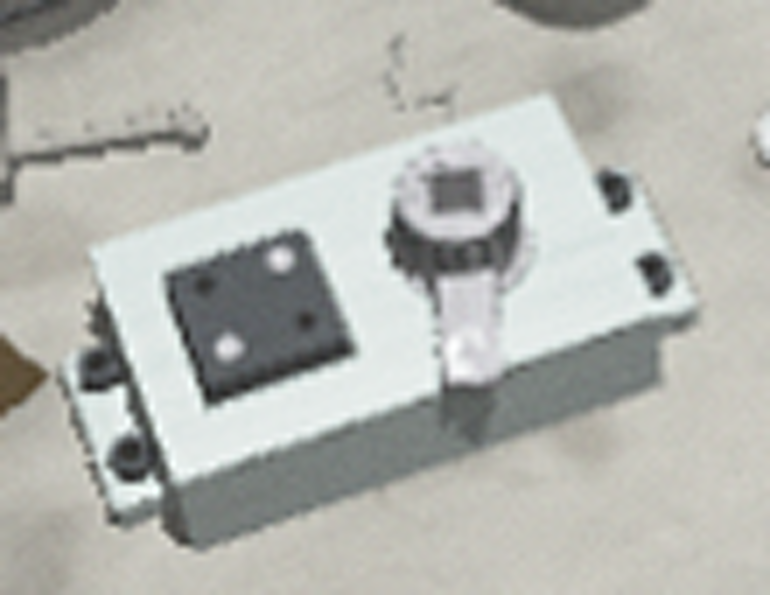

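```bash
cat > h.py <<'E'
import numpy as np,cv2
def und(c,p):
    return cv2.undistortPoints(np.array(p,float).reshape(-1,1,2),c["intrinsics"],c["distortion"]).reshape(-1,2)
def RT(c): return np.array(c["R"]),np.array(c["t"])
def Rrpy(o):
    from scipy.spatial.transform import Rotation as Ro
    return Ro.from_euler('xyz',o).as_matrix()
def wristRT(c,pos,rot):
    T=np.eye(4);T[:3,:3]=Rrpy(rot);T[:3,3]=pos
    W=np.linalg.inv(T@np.array(c["tool_from_camera"]));return W[:3,:3],W[:3,3]
def plane(c,p,z,rt=None):
    R,t=rt or RT(c);u=und(c,p);d=np.c_[u,np.ones(len(u))]@R;o=-R.T@t
    return o+d*((z-o[2])/d[:,2])[:,None]
def proj(c,X,rt=None):
    R,t=rt or RT(c)
    return cv2.projectPoints(np.array(X,float).reshape(-1,3),cv2.Rodrigues(R)[0],t,c["intrinsics"],c["distortion"])[0].reshape(-1,2)
def tri(cs,ps,rts=None):
    A=[];b=[]
    for i,(c,p) in enumerate(zip(cs,ps)):
        R,t=(rts[i] if rts else RT(c));u=und(c,[p])[0]
        for k in (0,1):
            A.append(R[k]-u[k]*R[2]);b.append(u[k]*t[2]-t[k])
    A=np.array(A);b=np.array(b);X,r,_,_=np.linalg.lstsq(A,b,rcond=None);return X,np.abs(A@X-b).max()
def cloud(c,rt=None):
    R,t=rt or RT(c);H,W=c["depth"].shape
    vv,uu=np.mgrid[:H,:W];u=und(c,np.c_[uu.ravel(),vv.ravel()]);d=c["depth"].ravel()
    X=(np.c_[u*d[:,None],d]-t)@R;X[d==0]=np.nan
    return X.reshape(H,W,3)
E
python3 - <<'E'
from h import *
np.set_printoptions(precision=4,suppress=True)
T=dict(np.load("/tmp/top0.npz"));S=dict(np.load("/tmp/scene0.npz"))
print("holder");q=plane(T,[(370,199.4),(404.4,199.4),(405,234),(370,234.4)],.04);print(q,q.mean(0))
print("nest");q=plane(T,[(208.5,194.1),(277.3,195),(276.3,236.5),(206.3,235)],.04);print(q,q.mean(0))
print("sock",plane(T,[(253.7,212.2)],.07),plane(S,[(275.3,227.1)],.07),tri([T,S],[(253.7,212.2),(275.3,227.1)]))
a=np.array([(165,193),(333,193),(325,362),(158,358)])/8+[195,180]
b=np.array([(165,272),(303,230),(353,352),(208,385)])/7+[210,200]
for p,s in zip(a,b): print("ins",plane(T,[p],.048),tri([T,S],[p,s]))
ct=cloud(T);cs=cloud(S)
print("depth ins",ct[210:218,221:229].reshape(-1,3).mean(0),"knob",ct[208:216,250:258].reshape(-1,3)[:,2].round(3))
print("block",ct[232,225:245,2],"holder",ct[203:207,372:376].reshape(-1,3).mean(0))
# handle top
m=(ct[...,2]>.09)&(ct[...,2]<.112);m[:, :370]=0;m[:,405:]=0;m[:195]=0;m[235:]=0
print("handle",m.sum(),ct[m].mean(0),ct[m].max(0)[2])
q=plane(T,np.array([(230,170),(252,160),(287,238),(265,258)])/5+[340,170],.103);print(q,q.mean(0))
E
```

```text
holder
[[ 0.5523 -0.1179  0.04  ]
 [ 0.5459 -0.1921  0.04  ]
 [ 0.4711 -0.184   0.04  ]
 [ 0.4769 -0.1096  0.04  ]] [ 0.5116 -0.1509  0.04  ]
nest
[[0.5945 0.2291 0.04  ]
 [0.5793 0.0799 0.04  ]
 [0.4896 0.0882 0.04  ]
 [0.5053 0.2372 0.04  ]] [0.5422 0.1586 0.04  ]
sock [[0.5397 0.1292 0.07  ]] [[0.5394 0.1261 0.07  ]] (array([0.5382, 0.1278, 0.073 ]), np.float64(0.0012666677019650407))
ins [[0.569  0.2127 0.048 ]] (array([0.5675, 0.2112, 0.0525]), np.float64(0.0006616045704351259))
ins [[0.565  0.1675 0.048 ]] (array([0.5652, 0.1675, 0.0464]), np.float64(0.00024199480017844666))
ins [[0.5195 0.1719 0.048 ]] (array([0.5201, 0.1723, 0.0435]), np.float64(0.0003993771376098465))
ins [[0.5244 0.2164 0.048 ]] (array([0.5234, 0.2153, 0.0534]), np.float64(0.00010019094710839171))
depth ins [0.5469 0.1944 0.048 ] knob [0.07  0.062 0.068 0.067 0.069 0.067 0.069 0.068 0.072 0.062 0.053 0.056
 0.058 0.065 0.067 0.067 0.068 0.058 0.048 0.043 0.048 0.051 0.052 0.058
 0.068 0.052 0.048 0.044 0.046 0.042 0.043 0.042 0.061 0.055 0.044 0.048
 0.044 0.042 0.045 0.044 0.057 0.049 0.046 0.04  0.045 0.044 0.044 0.072
 0.052 0.043 0.045 0.044 0.046 0.05  0.045 0.067 0.052 0.045 0.045 0.047
 0.045 0.046 0.046 0.068]
block [0.0393 0.0417 0.0405 0.0386 0.0415 0.0414 0.0396 0.0399 0.0402 0.0408
 0.0403 0.0411 0.0404 0.0393 0.0382 0.04   0.039  0.0415 0.041  0.0481] holder [ 0.5397 -0.1236  0.0441]
handle 141 [ 0.5121 -0.1494  0.1013] 0.1064738491736956
[[ 0.5265 -0.1407  0.103 ]
 [ 0.5298 -0.15    0.103 ]
 [ 0.4969 -0.1602  0.103 ]
 [ 0.4896 -0.1505  0.103 ]] [ 0.5107 -0.1503  0.103 ]
```

```bash
cat > mv.py <<'E'
from rig import arm
from h import *
np.set_printoptions(precision=4,suppress=True)
def shot(name):
    p=arm.current_position();r=arm.current_tool_rot();c=arm.read_camera("wrist")
    c=dict(c);rt=wristRT(c,p,r);c["R"],c["t"]=rt
    np.savez(f"/tmp/{name}.npz",**c);cv2.imwrite(f"pics/{name}.png",c["frame"][:,:,::-1]);return c
E
python3 - <<'E'
from mv import *
from math import pi
T=dict(np.load("/tmp/top0.npz"))
q=plane(T,[(195+420/8,180+450/8)],.05)[0];print("dog tip",q)
d=q[:2]-[.539,.1285];print("dog ang",np.arctan2(d[1],d[0]),np.hypot(*d))
print(arm.solve_ik([.538,.12,.36],[pi,0,1.47]))
arm.move_to([.538,.12,.36],[pi,0,1.47])
shot("w1");print(arm.current_t(),arm.current_position(),arm.current_joints())
E
```

```text
dog tip [0.4937 0.1477 0.05  ]
dog ang 2.7402760097125736 0.04924853374056387
[ 0.4969  0.5841 -1.1297  1.5527  0.5366  1.3487 -0.79  ]
2.9167 [0.5384 0.1188 0.3598] [ 0.498   0.5841 -1.1284  1.5525  0.5368  1.3488 -0.79  ]
```

View pics/w1.png

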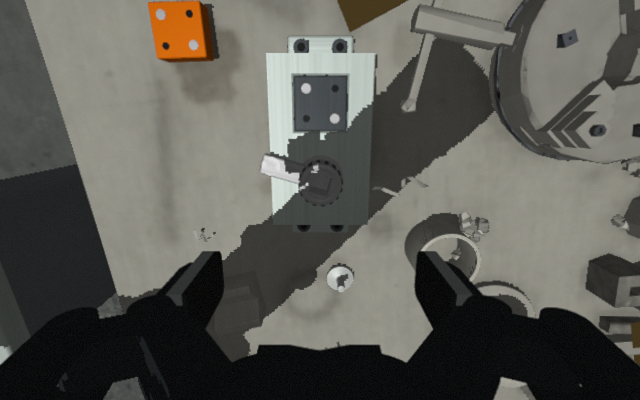

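The wrist view shows the insert at about (320,102), the knob at about (321,183) in the arm's shadow, the dog pointing to (272,166) and the thumb screw at (341,278).

```bash
python3 - <<'E'
import cv2,numpy as np
t=cv2.imread("pics/w1.png")[40:240,250:390]
t=np.uint8(255*(t/255.)**.6)
cv2.imwrite("pics/c5.png",cv2.resize(t[:105],None,fx=5,fy=5,interpolation=cv2.INTER_CUBIC))
cv2.imwrite("pics/c6.png",cv2.resize(t[100:190],None,fx=5,fy=5,interpolation=cv2.INTER_CUBIC))
E
```

```text
(no output)
```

View pics/c5.png

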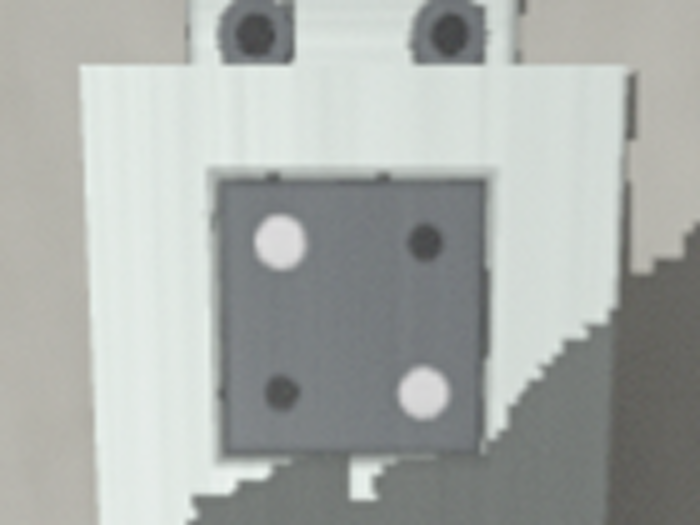

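View pics/c6.png

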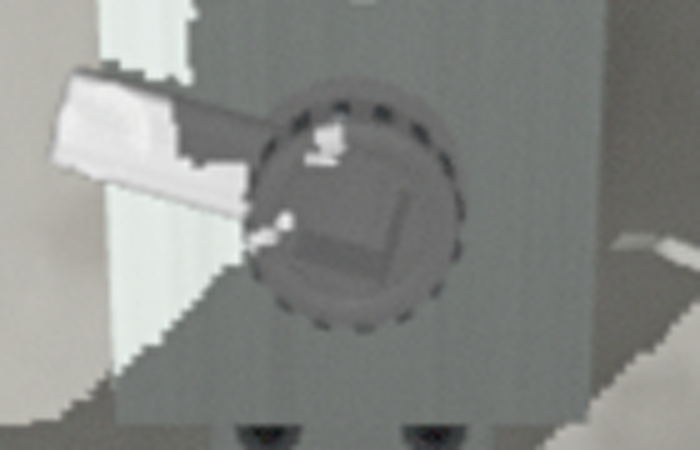

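```bash
python3 - <<'E'
from h import *
np.set_printoptions(precision=4,suppress=True)
W=dict(np.load("/tmp/w1.npz"))
T=dict(np.load("/tmp/top0.npz"))
f5=lambda a:np.array(a,float)/5+[250-.4,40-.4]
f6=lambda a:np.array(a,float)/5+[250-.4,140-.4]
q=plane(W,f5([(220,180),(490,180),(484,452),(222,452)]),.048);print("ins",q.mean(0),np.linalg.norm(q-np.roll(q,1,0),axis=1))
n=np.vstack([f5([(82,66),(627,66)]),f6([(592,425),(116,425)])]);q=plane(W,n,.04);print("nest",q,q.mean(0),np.linalg.norm(q-np.roll(q,1,0),axis=1))
for a,b in ((3,0),(2,1)): 
    d=q[b]-q[a];print("y dir",np.arctan2(d[1],d[0]))
for a,b in ((0,1),(3,2)): 
    d=q[b]-q[a];print("x dir",np.arctan2(d[1],d[0]))
print("knob",plane(W,f6([(355,217),(350,225)]),.07), tri([T,W],[(253.7,212.2),f6((353,221))]))
k=plane(W,f6([(248,217),(462,217),(355,105),(355,330)]),.07);print(k)
e=plane(W,f6([(85,72),(275,125),(55,165),(245,215)]),.0505);print("dog",np.arctan2(*(e[0]-e[1])[1::-1]),np.arctan2(*(e[2]-e[3])[1::-1]))
s=plane(W,f6([(385,285),(410,190)]),.07);d=s[1]-s[0];print("sock edge",np.arctan2(d[1],d[0])+np.pi/2,np.linalg.norm(d))
c=cloud(W);print("ins z",np.nanmedian(c[92:112,310:330,2]),"block z",np.nanmedian(c[60:70,280:360,2]))
m=(c[...,2]>.062)&(c[...,2]<.08);m[:155]=0;m[215:]=0;m[:,290:]&=True;m[:,:290]=0;m[:,360:]=0
P=c[m];print(len(P),P.mean(0),np.median(P[:,2]),P.min(0),P.max(0), (P.min(0)+P.max(0))/2)
E
```

```text
ins [0.5482 0.1914 0.048 ] [0.0433 0.0441 0.0433 0.0448]
nest [[0.5077 0.2357 0.04  ]
 [0.5971 0.2264 0.04  ]
 [0.5821 0.077  0.04  ]
 [0.4918 0.0864 0.04  ]] [0.5447 0.1564 0.04  ] [0.1501 0.0899 0.1502 0.0908]
y dir 1.4646572723768267
y dir 1.4706376789508542
x dir -0.10399552850333278
x dir -0.10427966867236023
knob [[0.5418 0.1285 0.07  ]
 [0.5408 0.1273 0.07  ]] (array([0.5405, 0.1286, 0.0705]), np.float64(0.0009223467675064656))
[[0.5242 0.1303 0.07  ]
 [0.5593 0.1267 0.07  ]
 [0.5436 0.1469 0.07  ]
 [0.5398 0.1092 0.07  ]]
dog 2.7636297146625908 2.77397059695777
sock edge 2.794443805151629 0.016609577474986013
ins z 0.04808383920468594 block z 0.039999138310451314
1198 [0.5411 0.1276 0.0692] 0.06949072721451396 [0.5225 0.1081 0.0621] [0.5596 0.1457 0.0717] [0.541  0.1269 0.0669]
```

```bash
python3 - <<'E'
from mv import *
from math import pi
arm.close_gripper()
arm.move_to([.5475,.1922,.24],[pi,0,1.467])
print(arm.current_t(),arm.current_position(),arm.current_contact_force(),arm.current_grip_width())
r=arm.move_straight([.5475,.1922,.209],v=0.03,threshold=30)
print(r,arm.current_t(),arm.current_position(),arm.current_contact_force())
arm.hold(.2)
print(r,arm.current_t(),arm.current_position(),arm.current_contact_force())
E
```

```text
4.3 [0.548  0.1921 0.2407] [0.6836 0.7021 0.2658] 0.00010189660363539774
True 5.2583 [0.5475 0.1925 0.2136] [ 0.042  -0.7006  3.5687]
True 5.4583 [0.5474 0.1924 0.2136] [-0.4105 -0.7733  4.7941]
```

```bash
python3 - <<'E'
from mv import *
from math import pi
arm.move_straight([.5475,.1922,.29],v=.2)
c=arm.read_camera("top");cv2.imwrite("pics/t2.png",cv2.resize(c["frame"][180:250,195:295,::-1],None,fx=6,fy=6,interpolation=cv2.INTER_CUBIC))
arm.gripper_open()
arm.move_to([.473,-.161,.37],[pi,0,.28])
print(arm.current_t(),arm.current_position(),arm.current_joints())
c=shot("w2")
t=c["frame"][:,:,::-1]
cv2.imwrite("pics/c7.png",cv2.resize(t[60:260,220:420],None,fx=3,fy=3,interpolation=cv2.INTER_CUBIC))
E
```

```text
8.2083 [ 0.4734 -0.1595  0.37  ] [ 1.0478  0.3824 -0.9857  1.6769  0.3314  1.2623 -1.2946]
```

View pics/w2.png

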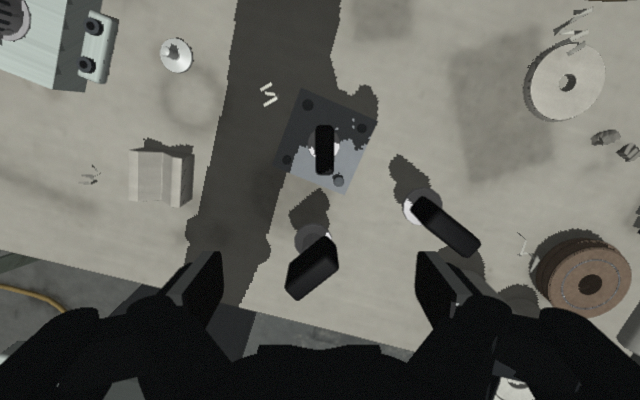

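View pics/c7.png

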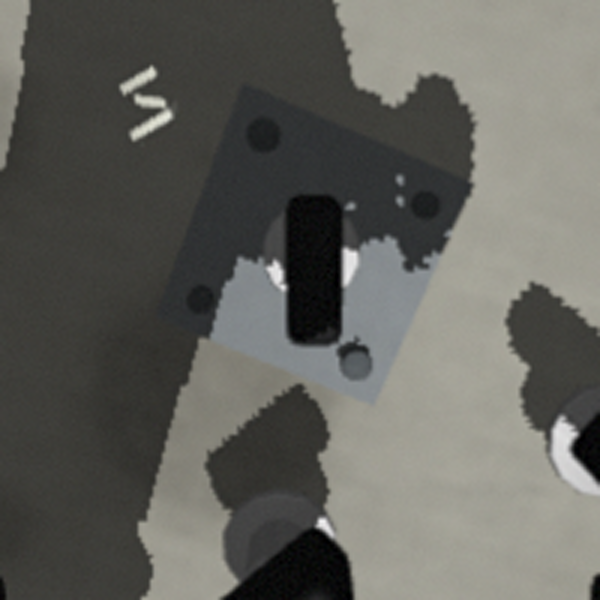

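View pics/t2.png

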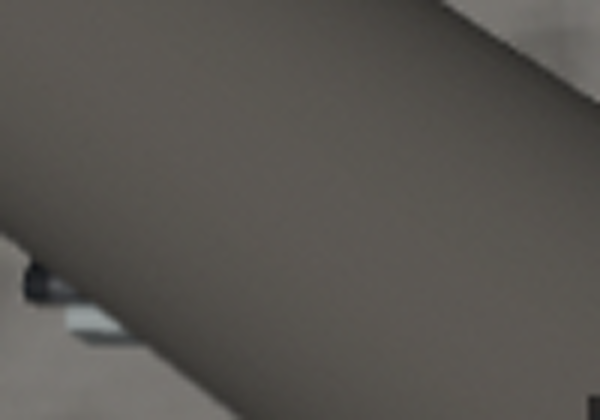

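The key's handle is at wrist (324,150), its long side parallel to the image columns, so tool yaw 0.28 lines up with key x. It is smaller than the look-alikes at (313,268) and (445,225). Next I'll compute positions and check the insert.

```bash
python3 - <<'E'
from mv import *
c=dict(np.load("/tmp/w2.npz"))
f=lambda a:(np.array(a,float)+.5)/3-.5+[220,60]
q=plane(c,f([(287,195),(341,195),(341,345),(287,345)]),.103);print("handle",q,q.mean(0))
d=q[0]-q[3];print(np.arctan2(d[1],d[0]),np.linalg.norm(q-np.roll(q,1,0),axis=1))
q=plane(c,f([(265,252),(358,252)]),.045);print("collar",q,q.mean(0))
q=plane(c,f([(243,84),(472,182),(375,405),(158,315)]),.04);print("holder",q.mean(0),np.linalg.norm(q-np.roll(q,1,0),axis=1))
X=cloud(c);m=(X[...,2]>.09)&(X[...,2]<.115);m[:120]=0;m[185:]=0;m[:,:305]=0;m[:,345:]=0
P=X[m];print("depth handle",P.mean(0),np.median(P[:,2]),len(P))
T=dict(np.load("/tmp/top0.npz"));print(tri([T,c],[(340+253.5/5,170+209/5),f((314,270))]))
s=arm.read_camera("scene");cv2.imwrite("pics/s2.png",cv2.resize(s["frame"][200:285,210:320,::-1],None,fx=7,fy=7,interpolation=cv2.INTER_CUBIC))
Y=cloud(s);S=dict(np.load("/tmp/scene0.npz"));Z=cloud(S)
pp=proj(s,[[.548,.192,.04],[.5447+.0,.1564,.04]]).astype(int);print(pp)
u,v=pp[0];print("ins z before/after",np.nanmedian(Z[v-4:v+4,u-4:u+4,2]),np.nanmedian(Y[v-4:v+4,u-4:u+4,2]))
E
```

```text
handle [[ 0.5302 -0.1415  0.103 ]
 [ 0.5338 -0.1539  0.103 ]
 [ 0.4991 -0.1645  0.103 ]
 [ 0.4953 -0.1515  0.103 ]] [ 0.5146 -0.1529  0.103 ]
0.2794391976575015 [0.0363 0.0129 0.0363 0.0134]
collar [[ 0.5102 -0.1397  0.045 ]
 [ 0.5181 -0.1667  0.045 ]] [ 0.5142 -0.1532  0.045 ]
holder [ 0.5141 -0.1535  0.04  ] [0.0734 0.074  0.0746 0.0744]
depth handle [ 0.5145 -0.1526  0.1025] 0.10267280552775085 908
(array([ 0.5133, -0.1528,  0.082 ]), np.float64(0.000964478699532173))
[[246 245]
 [262 239]]
ins z before/after 0.04879889016723629 0.04030716711373716
```

View pics/s2.png

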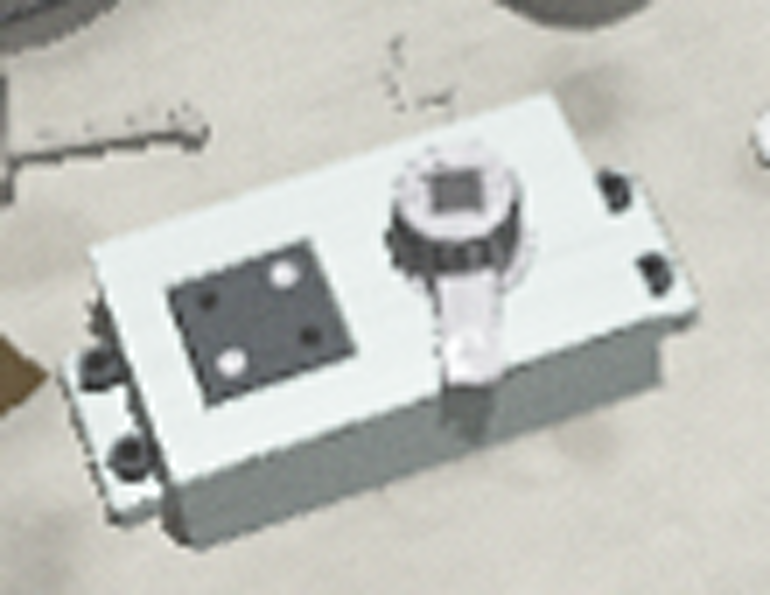

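```bash
python3 - <<'E'
from mv import *
from math import pi
k=[.5144,-.1530]
arm.move_to(k+[.32],[pi,0,.28])
print(arm.current_t(),arm.current_position(),arm.current_tool_rot())
print(arm.move_straight(k+[.240],v=.12,threshold=15))
print(arm.current_t(),arm.current_position(),arm.current_contact_force())
arm.close_gripper()
print(arm.current_grip_width(),arm.current_contact_force(),arm.current_ft_torque())
print(arm.current_t(),arm.current_position())
arm.move_straight(k+[.36],v=.15)
print(arm.current_t(),arm.current_position(),arm.current_contact_force(),arm.current_ft_torque(),arm.current_grip_width())
c=shot("w3");s=arm.read_camera("scene")
np.savez("/tmp/s3.npz",**s);cv2.imwrite("pics/s3.png",cv2.resize(s["frame"][60:240,320:500,::-1],None,fx=3.3,fy=3.3,interpolation=cv2.INTER_CUBIC))
for y,p in((1.2,[.5416,.1266,.36]),(1.2,[.5416,.1266,.28]),(-.1,[.5416,.1266,.28])):
    print(arm.solve_ik(p,[pi,0,y]))
E
```

```text
8.675 [ 0.5147 -0.1516  0.3188] [-3.1387  0.0018  0.2833]
False
9.4917 [ 0.5148 -0.1531  0.241 ] [ 0.3508  0.3109 -0.0274]
0.01330810093183091 [-0.6093 -0.6921  1.4309] [ 0.0662  0.1031 -0.0202]
10.1417 [ 0.5144 -0.1529  0.2401]
11.0917 [ 0.5139 -0.1532  0.3589] [-0.4092  0.8529 -1.7453] [0.0252 0.0382 0.0383] 0.01316656740472655
[ 0.4793  0.5965 -1.1312  1.5388  0.5471  1.3567 -1.0741]
[ 0.4476  0.6657 -1.0649  1.6459  0.6168  1.2052 -1.1286]
[ 0.3256  0.5649 -0.8376  1.65    0.4547  1.133  -2.3029]
```

View pics/s3.png

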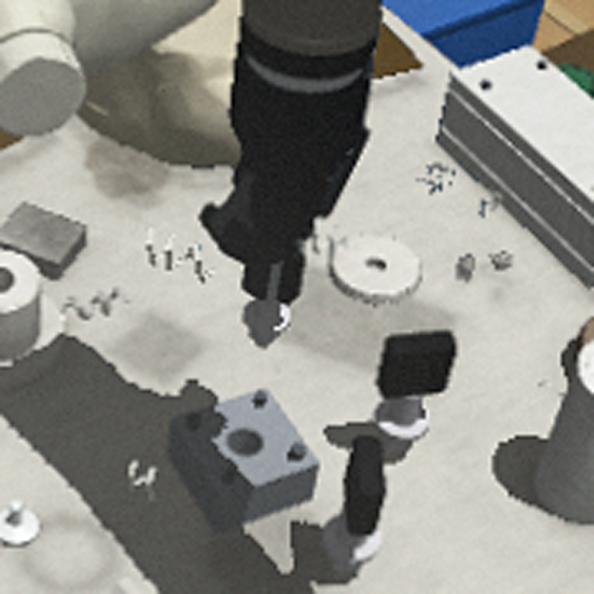

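View pics/w3.png

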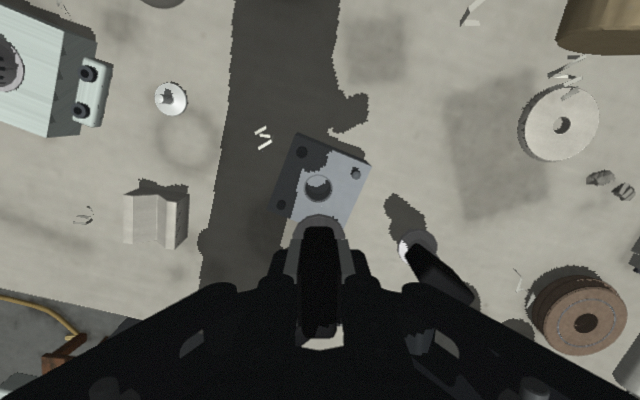

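```bash
python3 - <<'E'
from mv import *
c=dict(np.load("/tmp/w3.npz"))
cv2.imwrite("pics/c8.png",cv2.resize(c["frame"][130:350,260:380,::-1],None,fx=5,fy=2.7 and 5,interpolation=cv2.INTER_CUBIC)[:700])
M=np.linalg.inv(c["tool_from_camera"]);rt=(M[:3,:3],M[:3,3])
th=np.linspace(-1.5,1.5,7)
for z in (.195,.2): print(z,proj(c,np.c_[.015*np.cos(th),.015*np.sin(th),0*th+z],rt))
print("handle top corners",proj(c,[[.018,.007,.137],[.018,-.007,.137],[-.018,-.007,.137],[-.018,.007,.137]],rt))
E
```

```text
0.195 [[289.262  238.616 ]
 [293.255  226.4916]
 [303.1374 217.6177]
 [316.4803 214.3545]
 [329.8397 217.593 ]
 [339.7676 226.4476]
 [343.8243 238.5628]]
0.2 [[290.0436 235.2642]
 [293.9363 223.4332]
 [303.5549 214.7781]
 [316.5354 211.5964]
 [329.5316 214.7544]
 [339.1937 223.3908]
 [343.1475 235.2128]]
handle top corners [[334.9211 255.4682]
 [296.0334 255.5088]
 [297.7611 340.9047]
 [333.8035 340.8583]]
```

View pics/c8.png

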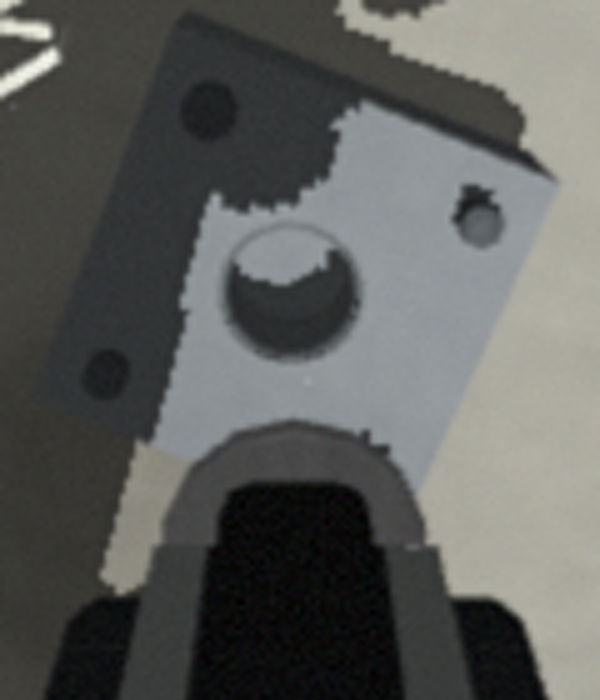

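```bash
python3 - <<'E'
from mv import *
from math import pi
c=dict(np.load("/tmp/w3.npz"))
print("hole from w3",plane(c,[((290+.5)/5-.5+260,(292+.5)/5-.5+130)],.04),"TCP .5139 -.1532")
arm.move_to([.5266,.128,.36],[pi,0,-.1])
arm.hold(.15)
c=shot("w4");print(arm.current_t(),arm.current_position(),arm.current_tool_rot(),arm.current_joints())
t=np.uint8(255*(c["frame"][:,:,::-1]/255.)**.6)
cv2.imwrite("pics/c9.png",cv2.resize(t[100:230,220:380],None,fx=5,fy=5,interpolation=cv2.INTER_CUBIC)[:600])
E
```

```text
hole from w3 [[ 0.5141 -0.1531  0.04  ]] TCP .5139 -.1532
12.4833 [0.5272 0.1261 0.3597] [ 3.1409  0.0002 -0.1034] [ 0.3814  0.4686 -0.9091  1.5817  0.3816  1.2801 -2.2607]
```

View pics/c9.png

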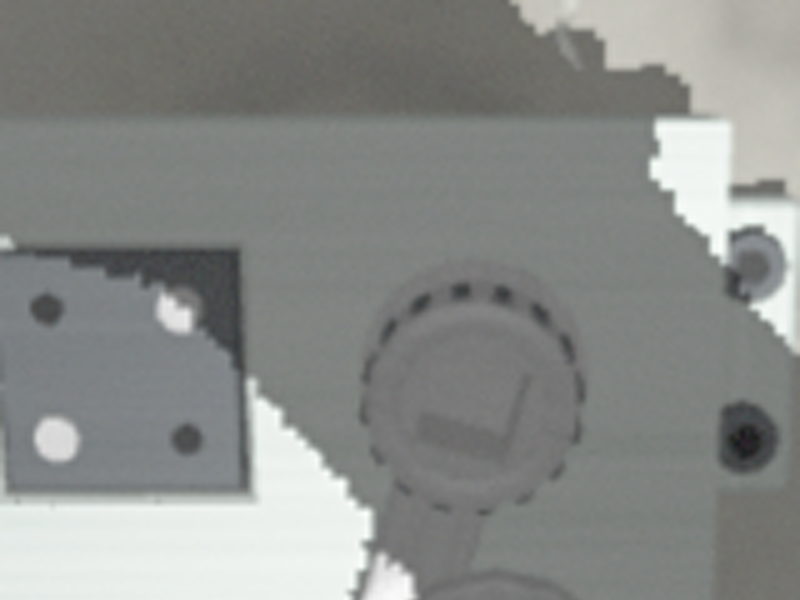

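```bash
python3 - <<'E'
from mv import *
a=dict(np.load("/tmp/w1.npz"));b=dict(np.load("/tmp/w4.npz"))
f=lambda p,o:(np.array([p],float)+.5)/5-.5+o
pa=f((352,226),[250,140]);pb=f((475,407),[220,100])
A=plane(a,pa,.07)[0];B=plane(b,pb,.07)[0];print(A,B,tri([a,b],[pa[0],pb[0]]))
Ra=Rrpy([np.pi,0,1.4675])[:2,:2];Rb=Rrpy([np.pi,0,-.1034])[:2,:2]
# est=true+R b
M=np.block([[np.eye(2),Ra],[np.eye(2),Rb]]);x=np.linalg.solve(M,np.r_[A[:2],B[:2]]);print("true",x[:2],"bias tool",x[2:])
s=plane(b,np.vstack([f((508,462),[220,100]),f((530,372),[220,100])]),.07);d=s[1]-s[0];print("edge",np.arctan2(d[1],d[0]))
e=plane(b,f((0,0),[0,0]),.07)
# nest corners in w4: top edge (0..655,118)->; block right edge 730
n=plane(b,np.vstack([f((5,118),[220,100]),f((650,118),[220,100])]),.04);d=n[0]-n[1];print("nest y dir",np.arctan2(d[1],d[0]))
i=plane(b,np.vstack([f((241,247),[220,100]),f((250,492),[220,100])]),.04);d=i[0]-i[1];print("insert",np.arctan2(d[1],d[0]),i)
E
```

```text
[0.5411 0.1271 0.07  ] [0.5414 0.1264 0.07  ] (array([0.541 , 0.1265, 0.0679]), np.float64(5.519707297207965e-05))
true [0.5409 0.1266] bias tool [0.0005 0.0001]
edge -0.33570648793821317
nest y dir 1.4674550601672056
insert -0.11011131116655203 [[0.5685 0.1659 0.04  ]
 [0.5235 0.1708 0.04  ]]
```

```bash
python3 - <<'E'
from mv import *
from math import pi
y=1.215;R=Rrpy([pi,0,y]);s=np.array([.541,.1266])-(R@[-.0008,.0006,0])[:2]
print(s)
arm.move_to([*s,.315],[pi,0,y]);arm.hold(.2)
print(arm.current_t(),arm.current_position(),arm.current_tool_rot(),arm.current_contact_force())
r=arm.move_straight([*s,.270],v=.04,threshold=12)
print(r,arm.current_t(),arm.current_position(),arm.current_contact_force(),arm.current_ft_torque())
s=arm.read_camera("scene")
cv2.imwrite("pics/s5.png",cv2.resize(s["frame"][150:285,200:340,::-1],None,fx=5,fy=5,interpolation=cv2.INTER_CUBIC)[:600])
E
```

```text
[0.5407 0.1276]
13.7333 [0.5407 0.1276 0.3153] [3.1409 0.0001 1.2146] [-0.7222  0.5152 -0.9472]
False 15.0083 [0.5406 0.1279 0.2702] [-0.4835  1.8662  0.1518] [0.3706 0.0848 0.0216]
```

View pics/s5.png

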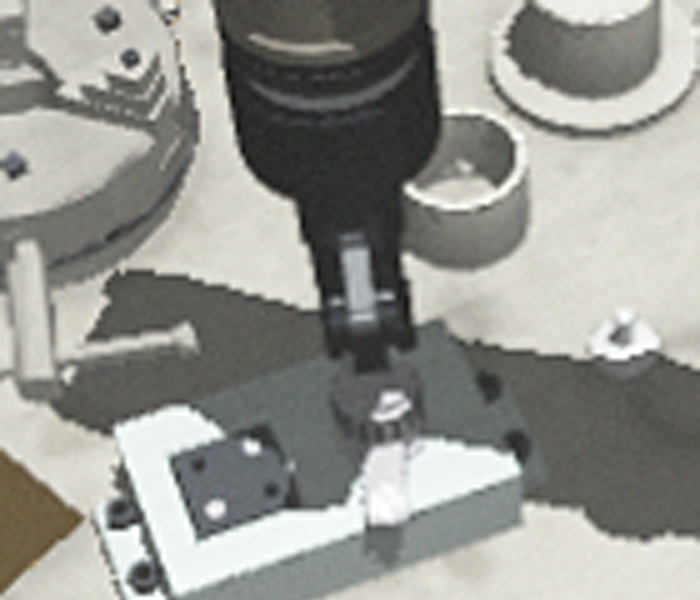

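```bash
python3 - <<'E'
from mv import *
from math import pi
s=[.5406,.1277]
r=arm.move_straight([*s,.266],v=.03,threshold=8)
p=arm.current_position();print(r,arm.current_t(),p,arm.current_contact_force(),arm.current_ft_torque())
z=max(p[2]-.0003,.266)
for y in (1.0,.7,.4):
    arm.move_straight([*s,z],[pi,0,y])
    print(y,arm.current_t(),arm.current_position(),arm.current_tool_rot()[2],arm.current_contact_force(),arm.current_ft_torque(),arm.current_joints()[6])
E
```

```text
True 15.2667 [0.5405 0.1285 0.2701] [-0.6534 -1.2472  6.8973] [-0.2134  0.239   0.014 ]
1.0 15.6333 [0.5408 0.1283 0.2702] 1.002922868946239 [0.9506 1.5754 0.3037] [ 0.6428 -0.194   0.0176] -1.3482573477054396
0.7 16.0833 [0.5409 0.1281 0.2702] 0.7033799030261461 [1.6253 2.5834 0.371 ] [ 0.6627 -0.3816  0.0263] -1.6085015215681946
0.4 16.5333 [0.541  0.128  0.2702] 0.4033157799582383 [1.2287 2.6195 2.1921] [ 0.6861 -0.5454  0.038 ] -1.8694043499149375
```

```bash
python3 - <<'E'
from mv import *
from math import pi
s=[.5408,.1277];z=.2698
for y in (.1,-.05,-.12,-.17,-.21):
    arm.move_straight([*s,z],[pi,0,y]);arm.hold(.1)
    t=arm.current_ft_torque()
    print(y,arm.current_t(),arm.current_position(),arm.current_tool_rot()[2],arm.current_contact_force(),t,arm.current_joints()[6])
    if abs(t[2])>1:break
c=arm.read_camera("scene");np.savez("/tmp/s6.npz",**c)
cv2.imwrite("pics/s6.png",cv2.resize(c["frame"][150:285,200:340,::-1],None,fx=5,fy=5,interpolation=cv2.INTER_CUBIC)[:600])
E
```

```text
0.1 17.0833 [0.5411 0.1278 0.2701] 0.10210089380830478 [1.4565 3.0769 3.1397] [ 0.6525 -0.674   0.0656] -2.1319710129436866
-0.05 17.4833 [0.5411 0.1277 0.2701] -0.0476439494104135 [2.8685 2.5108 4.4819] [ 0.6104 -0.6353 -0.0005] -2.262897600116625
-0.12 17.8333 [0.5411 0.1277 0.2701] -0.1182618947687808 [3.1454 2.7003 5.0322] [ 0.5432 -0.717   0.0593] -2.3247735729536934
-0.17 18.1833 [0.5411 0.1277 0.2701] -0.1677814431982967 [2.5741 1.8309 4.8266] [ 0.527  -0.7261 -0.0407] -2.368157752287257
-0.21 18.5333 [0.5411 0.1277 0.2701] -0.20779118858245282 [2.8089 1.3829 5.2355] [ 0.5013 -0.7156 -0.0138] -2.403289157718765
```

View pics/s6.png

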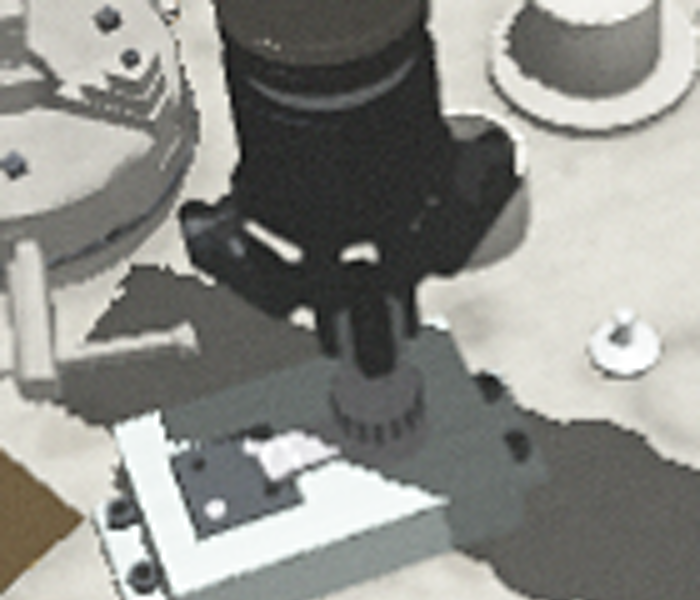

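The dog is swung over the insert, with its tip near crop (265,460), but the torque shows no stop yet, so I'll keep turning.

```bash
python3 - <<'E'
from mv import *
from math import pi
s=[.5411,.1277];z=.2698
for y in (-.25,-.29,-.33,-.37):
    arm.move_straight([*s,z],[pi,0,y]);arm.hold(.15)
    t=arm.current_ft_torque()
    print(y,arm.current_t(),arm.current_position(),arm.current_tool_rot()[2],arm.current_contact_force(),t,arm.current_grip_width())
    if abs(t[2])>.5:break
c=arm.read_camera("scene");np.savez("/tmp/s7.npz",**c)
cv2.imwrite("pics/s7.png",cv2.resize(c["frame"][215:275,220:300,::-1],None,fx=9,fy=9,interpolation=cv2.INTER_CUBIC)[:600])
E
```

```text
-0.25 18.9833 [0.5412 0.1277 0.2701] -0.2476052721071169 [2.2489 2.1129 5.7493] [ 0.4769 -0.5823  0.0326] 0.013529143037700479
-0.29 19.3833 [0.5412 0.1277 0.2701] -0.2877403722119094 [2.3241 2.3426 6.3396] [ 0.4646 -0.5326  0.0622] 0.013463610222423
-0.33 19.7833 [0.5412 0.1277 0.2701] -0.3270406425139596 [2.5539 2.8533 5.8219] [ 0.4439 -0.5691  0.1938] 0.013131687873426145
-0.37 20.1833 [0.5411 0.1277 0.2701] -0.3662710659850885 [2.6047 1.8643 5.4076] [ 0.4286 -0.556   0.3136] 0.013476088236339862
```

View pics/s7.png

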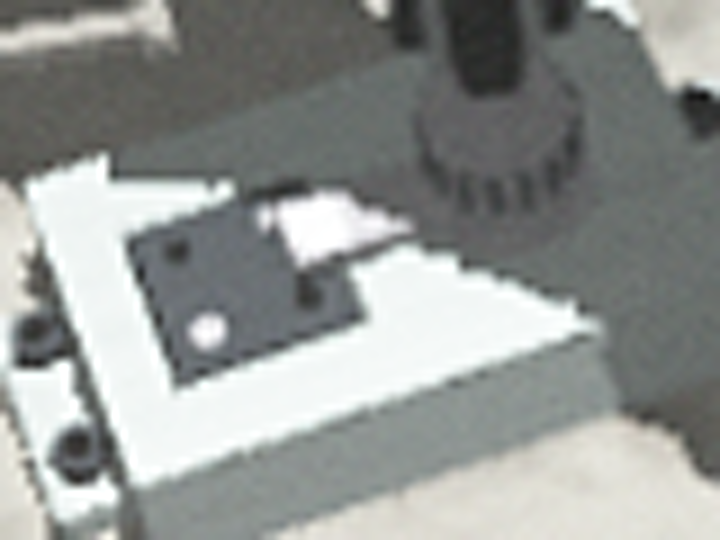

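```bash
python3 - <<'E'
from mv import *
c=dict(np.load("/tmp/s7.npz"))
f=lambda a:(np.array(a,float)+.5)/9-.5+[220,215]
e=plane(c,f([(300,270),(410,228)]),.0425);d=e[0]-e[1];print(np.arctan2(d[1],d[0]),e)
e=plane(c,f([(283,205),(300,250)]),.0505);d=e[0]-e[1];print("tip edge",np.arctan2(d[1],d[0])+0,e)
# block front edge for reference
e=plane(c,f([(145,485),(590,335)]),.04);d=e[0]-e[1];print("block",np.arctan2(d[1],d[0]))
for k in (1.1,1.3):
    a=1.467+1.3-k
    u=np.array([np.cos(a),np.sin(a)]);n=np.array([-u[1],u[0]]);o=np.array([.541,.1272])
    P=[[*(o+r*u+w*n),z] for r,w,z in((.054,.009,.0505),(.054,-.009,.0505),(.025,.009,.0505),(.054,.009,.0425),(.025,.009,.0425))]
    print(k,(((proj(c,P)-[220,215])+.5)*9-.5).round())
E
```

```text
1.5051933877617267 [[0.541  0.1796 0.0425]
 [0.5392 0.1524 0.0425]]
tip edge -0.12800481233274683 [[0.5541 0.177  0.0505]
 [0.5407 0.1787 0.0505]]
block 1.4498073641583782
1.1 [[319. 296.]
 [280. 243.]
 [429. 236.]
 [323. 316.]
 [432. 256.]]
1.3 [[293. 265.]
 [269. 206.]
 [413. 224.]
 [297. 285.]
 [416. 243.]]
```

```bash
python3 - <<'E'
from mv import *
from math import pi
s=[.541,.1274]
arm.move_straight([*s,.2702],[pi,0,-.2])
print(arm.current_contact_force(),arm.current_ft_torque())
arm.move_straight([*s,.33],v=.06)
print(arm.current_t(),arm.current_position(),arm.current_contact_force(),arm.current_grip_width())
arm.move_straight([*s,.36],v=.15)
arm.move_to([.5144,-.1530,.36],[pi,0,.28]);arm.hold(.15)
c=shot("w5");print(arm.current_t(),arm.current_position(),arm.current_tool_rot())
cv2.imwrite("pics/c10.png",cv2.resize(c["frame"][130:350,260:380,::-1],None,fx=5,fy=5,interpolation=cv2.INTER_CUBIC)[:600])
c=arm.read_camera("scene");np.savez("/tmp/s8.npz",**c)
cv2.imwrite("pics/s8.png",cv2.resize(c["frame"][210:285,210:310,::-1],None,fx=7,fy=7,interpolation=cv2.INTER_CUBIC)[:600])
E
```

```text
[2.0352 2.0271 4.0082] [ 0.5142 -0.5566  0.1253]
21.7 [0.5408 0.1272 0.3296] [-0.171  -0.4173 -0.6255] 0.013054366460881185
23.3417 [ 0.5148 -0.1511  0.3601] [-3.1412 -0.0005  0.2832]
```

View pics/c10.png

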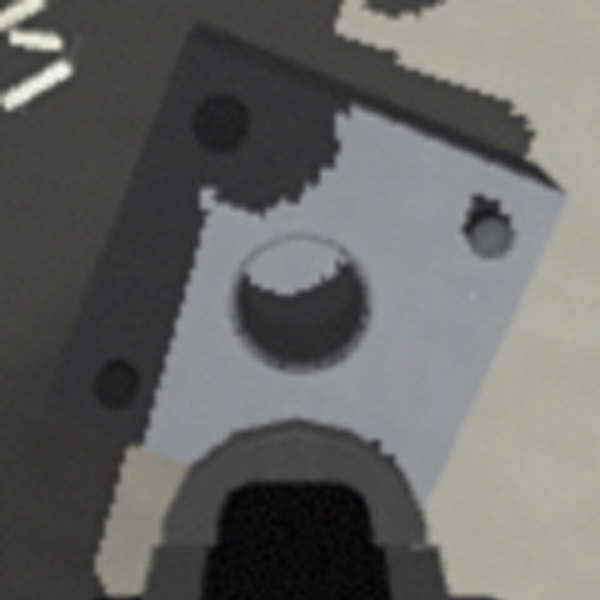

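View pics/s8.png

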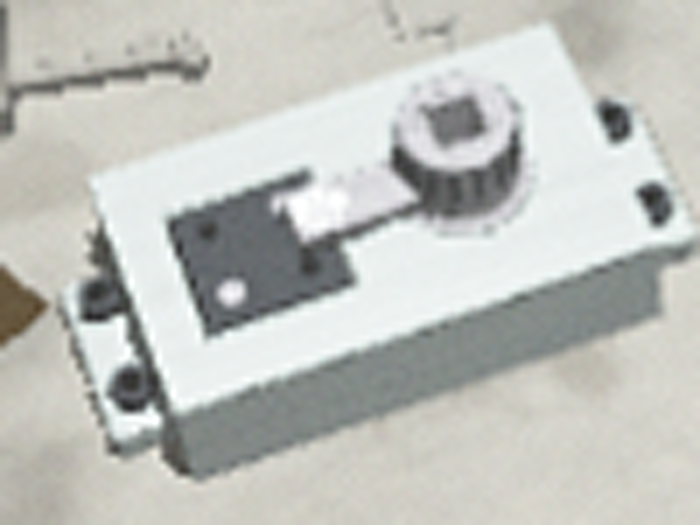

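The dog is parallel to the block edge and the key hasn't moved in the grip. Now I'll return the key.

```bash
python3 - <<'E'
from mv import *
from math import pi
k=[.5144,-.1530]
arm.move_straight(k+[.275],[pi,0,.28],v=.15);arm.hold(.1)
print(arm.current_t(),arm.current_position(),arm.current_contact_force())
r=arm.move_straight(k+[.2375],v=.04,threshold=10)
print(r,arm.current_t(),arm.current_position(),arm.current_contact_force(),arm.current_ft_torque())
E
```

```text
24.2083 [ 0.5152 -0.1529  0.2764] [ 0.1794 -0.373  -0.8578]
True 25.025 [ 0.5141 -0.153   0.2401] [-0.4937  0.2361  4.7788] [-0.0324  0.0944 -0.0003]
```

Seated at TCP z 0.2401, the same height as when I picked it up. Next I release, retreat and check.

```bash
python3 - <<'E'
from mv import *
from math import pi
k=[.5144,-.1530]
arm.gripper_open()
p=arm.current_position()
arm.move_straight([p[0],p[1],.36],v=.12)
arm.move_to([.473,-.161,.37],[pi,0,.28]);arm.hold(.15)
c=shot("w6");print(arm.current_t(),arm.current_contact_force(),arm.current_grip_width())
cv2.imwrite("pics/c11.png",cv2.resize(c["frame"][60:260,220:420,::-1],None,fx=3,fy=3,interpolation=cv2.INTER_CUBIC))
X=cloud(c);m=(X[...,2]>.09)&(X[...,2]<.115);m[:120]=0;m[185:]=0;m[:,:305]=0;m[:,345:]=0
P=X[m];print("depth handle",P.mean(0),np.median(P[:,2]),len(P))
c=arm.read_camera("scene");cv2.imwrite("pics/s9.png",cv2.resize(c["frame"][150:285,210:470,::-1],None,fx=3,fy=3,interpolation=cv2.INTER_CUBIC))
E
```

```text
27.3667 [-0.1518 -0.2013  0.7515] 0.0855468309401096
depth handle [ 0.5141 -0.1539  0.1021] 0.10262146495172784 955
```

View pics/c11.png

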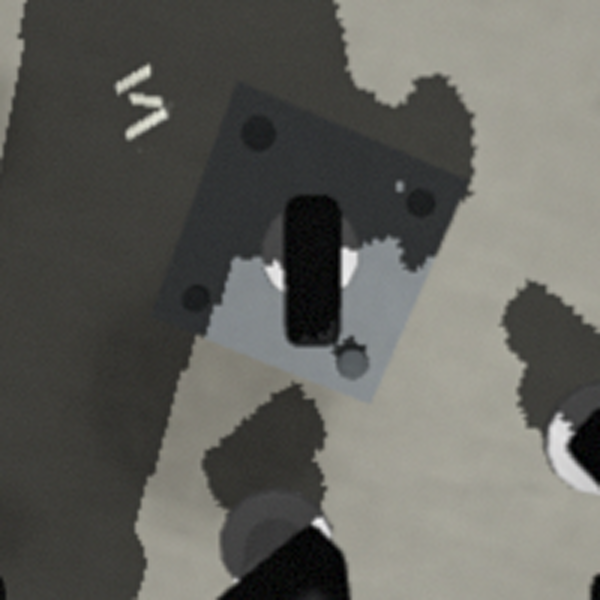

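View pics/s9.png

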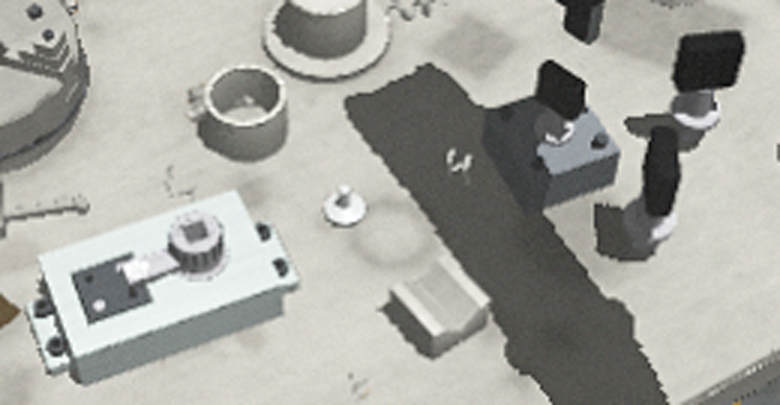

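The key stands home in the holder: its handle is at wrist crop (312,270), at the same height as at the start. The dog lies over the flush insert, and the screw, ring and vee block have not moved.

```bash
python3 - <<'E'
from rig import arm
arm.sign_off();print(arm.current_t())
E
```

```text
the job is handed in; nothing more can be done
the job is handed in; nothing more can be done
```

The job is done and handed in: I pressed the insert flush, turned the knob clockwise to its stop with the key, and stood the key home in its holder again. The last clock reading was 27.4 s; the limit is 61 s.

- **Insert:** depth reading of its top fell from 48.8 to 40.3 mm (the block face is 40 mm), before I touched the key.
- **Key in socket:** it went in without resistance, and a light extra press met a firm seat at the expected height.
- **Knob:** the expected yaw for the stop was -0.10, but the torque only rose from about -0.33. I put the extra turn down to play between key and socket. The final picture shows the dog parallel to the block edge over the insert, which matches about 1.3 rad.
- **Key back in holder:** the handle top reads 102.6 mm high against 102.7 mm before, and it sits about 1 mm from where it was.
- **Bystanders:** the screw, ring and vee block look unmoved in the last picture; I did not measure them.

**Disagreements:** the top camera placed things about 2.5 mm in x and y from where the wrist camera did, so I used the wrist camera. The held key's collar also appeared 1–2 mm off its predicted place in the wrist view. Neither caused trouble.

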